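# Unclip the yellow filter cover

## Task

The filter under the yellow cover is due for inspection: squeeze the cover's two black snap tabs together to release it, lift the cover straight off its housing, and lower it into the orange tray, right way up with the tabs on top, before letting go. Leave both housings standing where they are, and the blue cover clipped on.

Things in the scene. Friction and masses are not known exactly. Their poses are not given: they have to be found in the camera images.
- housing_yellow: light grey filter housing under the yellow cover, 100 (x) x 96 (y) x 59 mm high, loose on the worktop, about 0.9 kg; a 21 mm black hose barb on its front and back (-x, +x). Origin: centre of its underside, z up. The cover sits inside its 84 x 80 mm well, flush with the rim, so it can be taken only by its tabs
- yellow_cover: yellow clip-on cover, 81 (x) x 77 (y) x 23 mm high without its two black tabs, 0.1 kg, held in the housing by two hooks. Origin: centre of its underside (lower edge of its two skirts, on which it also stands when set down), z up; sits 36 mm above the housing's underside. Tabs stand upright on its top face: 5 mm thick, 24 mm wide (x), 36 mm tall, outer faces at y = +28 and -28 mm
- yellow_cover_grip (a point): point midway between the yellow cover's two tabs, 48 mm above its origin, 25 mm above its top face: the place for the middle of the finger pads. Fingers close along the cover's y axis onto the tabs' outer faces (56 mm apart free, 38 mm fully squeezed). A firm grip of 20 to 40 N holds the tabs at their stops and carries the cover
- yellow_cover_left_tab (a joint): inward slide of the yellow cover's +y tab, m: 0 sprung out, 0.009 at its stop; its hook is free of the housing from 0.006 on. Spring 3 N at 0 to 7 N at the stop; springs back when released
- yellow_cover_right_tab (a joint): the same for the -y tab, m: 0 sprung out, 0.009 at its stop
- housing_blue: the like grey filter housing under the blue cover, same size; origin: centre of its underside. Not to be worked on
- blue_cover: the blue clip-on cover, the same shape as the yellow one, clipped in its housing 36 mm above the housing's underside; origin: centre of its underside. To be left on
- tray: shallow orange plastic tray, fixed to the worktop, 128 (x) x 116 (y) mm, 18 mm high at the rim, inner floor 120 x 108 mm, 4 mm above the worktop. Origin: centre of its underside

How it is judged:
By the outcome, as a careful person would: the job done as asked, in the order asked, and still so for the second after the job is handed in, with the robot touching nothing.
It also fails if it takes over 42 s, if anything falls off the work surface, if the arm or the gripper's body presses on something with over 40 N, if the wrist force passes 120 N, or if a joint passes its speed limit or range.

## Robot

A 6-joint arm with a two-finger parallel gripper is mounted at the origin on a cart in front of the work surface, level with it; the furniture and walls round the work are solid. World frame = base frame: x ahead of the robot, y to its left, z up, the work surface at z = 0. Lengths are in m, angles in rad, forces in N, time in s.
With the tool pointing down it reaches from about 0.35 to 0.775 m from the base axis. Payload 7.3 kg.
Tool frame: the origin (TCP) lies at the centre of the arm's flange, where the gripper is bolted on; the fingertips stand 178 mm ahead of it and the grasp point (between the pads) lies 159 mm ahead of it; z points along the fingers, y is the line along which they close (so a half turn about z gives the same grasp; the last joint's range is limited). The gripper opens to 92 mm and grips with 3 to 60 N. Pads are 19 mm wide; open, the fingers measure 130 mm over their backs; the gripper's body (75 mm by 190 mm) begins 47 mm behind the grasp point.
Start: joints at [-1.361, 0.342, 1.524, -0, 1.275, -0.146], TCP at [0.183, -0.492, 0.405] pointing down, gripper open.
Joint ranges: [-2.53, 2.53], [-0.77, 2.02], [0.04, 2.7], [-1, 4.14], [0.28, 2.66], [-3.11, 3.11]. Speed limits (rad/s): [2.57, 2.57, 3.14, 3.14, 3.14, 3.14].

## Interface

Orientations are given as [roll, pitch, yaw] about the fixed x, y, z axes, in that order (R = Rz(yaw) Ry(pitch) Rx(roll)).
In Python, from cell import robot, viewer, ticket gives the robot as it stands (robot), with the cameras (viewer) and the job (ticket).
- The arm moves only by the shell command python3 drive.py 'ROWS' [OPENING] [FORCE]. ROWS is a JSON list of rows, 1 to 8 of them, each of 6 numbers: dx, dy, dz in m, then a rotation vector rx, ry, rz in rad; each row shifts and turns the commanded pose from where the row before left it, along the tool's axes as they then stand; what a row does not reach is not made up. A row lasts 1/12 s, in which the tool goes at most 0.0417 m and 0.125 rad, less where a joint would pass 70% of its speed; a pose out of reach is approached as far as the arm can. OPENING is the finger opening in m, set as the command begins (- or left out keeps the last). The fingers move at their own pace and stop on an object; FORCE is the grip in N (left out, the last holds). Time passes only in rows, so rows that do not move let the fingers close. It prints the time, the measured TCP pose, the force, the opening and the grip force at its end.
- robot.observe(): the state, without advancing time (a new reading comes with each control period).
- viewer.read_camera(name): name is "side" or "top"; returns a dict with "image" (480x640x3 uint8, red, green, blue), "fx", "fy", "cx", "cy" (pixels), "pose" (4x4, takes a point from camera to world coordinates). Camera axes: x right, y down, z forward; pixel columns grow to the right and rows downward; lengths in m; the calibration is good to about 2 mm. A picture is of the moment at which its call begins. There is no depth.
- ticket.hand_in(): hands the job in; it is judged then, once.
The state is a dict: "time": time; "qpos": joint angles; "qvel": joint speeds; "joint_efforts": joint torques, N m; "tool_pos": TCP position; "tool_rot": TCP orientation; "contact_force": force on the tool from outside, world axes, zero at the start; "torque": the same for the moment, N m; "opening": finger opening in m; "grip_force": force on a finger pad.
Only numpy, scipy, OpenCV 4.12 (cv2) and the standard library are available. Lean on these libraries where they do the work, as an engineer would, in place of code of your own. Each camera call takes 0.05 s, during which the arm holds its last target. There are 200 camera calls.

## Working session

There is one attempt and no reset: what is moved stays moved. The work goes in short steps, Python scripts to look and compute and a shell command to move; the robot and the scene stay as the last step left them, time stands still between calls to the robot, and variables do not carry over. Pictures are saved under pics/ and viewed, at most 10 in all, crops included, and the job is handed in when it is done.

```bash
ls; mkdir -p pics; python3 - <<'E'
from cell import robot, viewer, ticket
import cv2
for n in("side","top"):
    c=viewer.read_camera(n);cv2.imwrite(f"pics/{n}0.png",c["image"][:,:,::-1]);print(n,c["fx"],c["cx"],c["cy"],c["pose"].round(4).tolist())
s=robot.observe();print(s["time"],s["tool_pos"],s["tool_rot"],s["opening"])
E
```

```text
cell.py
drive.py
pics
side 455.98384114809954 332.8278207292622 234.64724201352064 [[-0.9972, -0.0428, 0.0607, 0.459], [-0.0741, 0.5185, -0.8519, 0.9465], [0.005, -0.854, -0.5202, 0.6065], [0.0, 0.0, 0.0, 1.0]]
top 440.23220459980564 323.6309281296277 243.5312630105124 [[0.0256, -0.9828, 0.183, 0.3678], [-0.9994, -0.0208, 0.028, 0.0947], [-0.0237, -0.1836, -0.9827, 0.9421], [0.0, 0.0, 0.0, 1.0]]
0.1 [ 0.18284461 -0.4919991   0.40410964] [-3.14020150e+00 -1.88005283e-04  3.55763360e-01] 0.09164831220136911
```

View pics/top0.png

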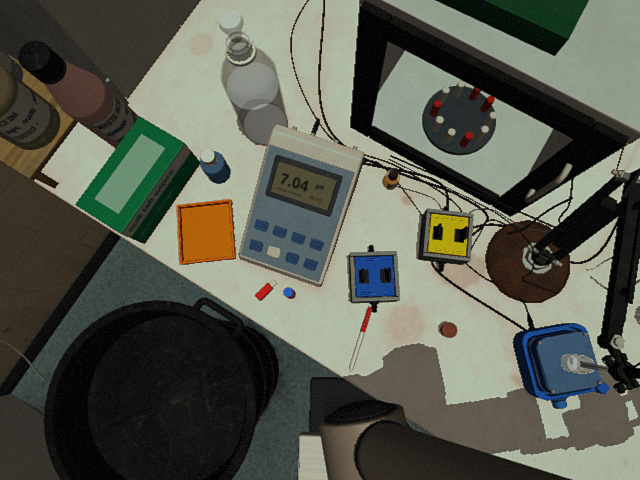

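View pics/side0.png

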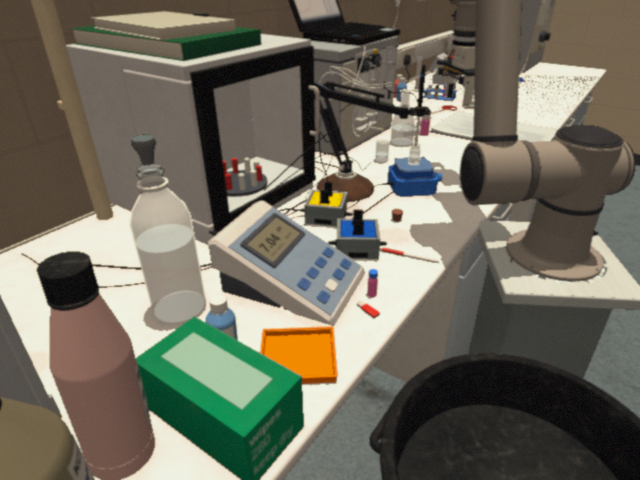

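The top view shows the yellow cover at about (447,234), the blue one at (373,277) and the tray at (206,231). A lamp stands near the yellow housing at (540,257). The side view shows the yellow cover at about (327,200), the blue one at (358,232) and the tray at (300,355). Next I'll measure.

```bash
cat > h.py <<'E'
import cv2,numpy as np
from cell import robot, viewer, ticket
def ray(c,u,v):
    P=c["pose"];d=P[:3,:3]@np.array([(u-c["cx"])/c["fx"],(v-c["cy"])/c["fy"],1.]);return P[:3,3],d
def onz(c,uv,z):
    o,d=ray(c,*uv);return o+d*(z-o[2])/d[2]
def tri(c1,p,c2,q):
    o1,d1=ray(c1,*p);o2,d2=ray(c2,*q)
    s=np.linalg.lstsq(np.c_[d1,-d2],o2-o1,rcond=None)[0];a=o1+d1*s[0];b=o2+d2*s[1]
    return (a+b)/2,np.linalg.norm(a-b)
def mask(c,lo,hi,k=5):
    h=cv2.cvtColor(c["image"],cv2.COLOR_RGB2HSV);m=cv2.inRange(h,np.array(lo),np.array(hi))
    m=cv2.morphologyEx(m,cv2.MORPH_CLOSE,np.ones((k,k),np.uint8))
    cs,_=cv2.findContours(m,cv2.RETR_EXTERNAL,cv2.CHAIN_APPROX_NONE);return max(cs,key=cv2.contourArea)
YEL=((23,140,90),(33,255,255));ORG=((8,180,90),(20,255,255));BLU=((105,170,60),(125,255,255))
def rect(c,ct,z):
    p=np.array([onz(c,q[0],z)[:2] for q in ct],np.float32)*1000;return cv2.minAreaRect(p)
E
python3 - <<'E'
from h import *
t=viewer.read_camera("top");s=viewer.read_camera("side")
print("yel top",rect(t,mask(t,*YEL,9),.059));print("tray top",rect(t,mask(t,*ORG),.018));
print("blue box cand",[rect(t,c,.059) for c in [mask(t,*BLU,9)]])
print("tray side",rect(s,mask(s,*ORG),.018)); print("yel side",rect(s,mask(s,*YEL,9),.059))
def up(im,x0,x1,y0,y1,k):return cv2.resize(im[y0:y1,x0:x1,::-1],None,fx=k,fy=k,interpolation=cv2.INTER_CUBIC)
a=up(t["image"],330,490,190,310,5)
b=up(s["image"],290,450,70,270,3)
cv2.imwrite("pics/a.png",a);cv2.imwrite("pics/b.png",b)
E
```

```text
yel top ((556.97607421875, -132.63430786132812), (76.32975769042969, 80.70175170898438), 84.38884735107422)
tray top ((562.140869140625, 377.58441162109375), (131.45553588867188, 119.66095733642578), 7.462456226348877)
blue box cand [((468.49993896484375, 16.534988403320312), (80.46054077148438, 76.42417907714844), 3.192762851715088)]
tray side ((559.4698486328125, 383.6181945800781), (128.38665771484375, 127.94953155517578), 7.675086975097656)
yel side ((554.8020629882812, -133.695556640625), (79.19881439208984, 81.57948303222656), 83.74483489990234)
```

View pics/a.png

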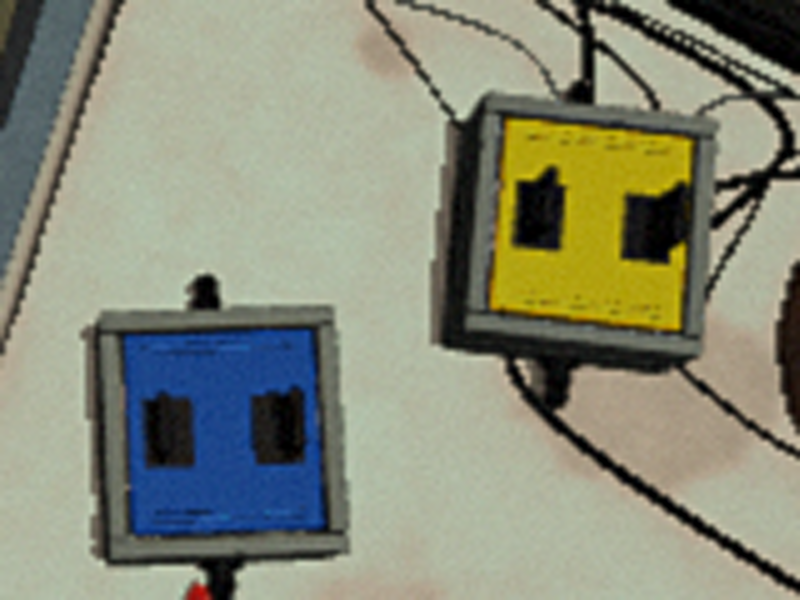

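View pics/b.png

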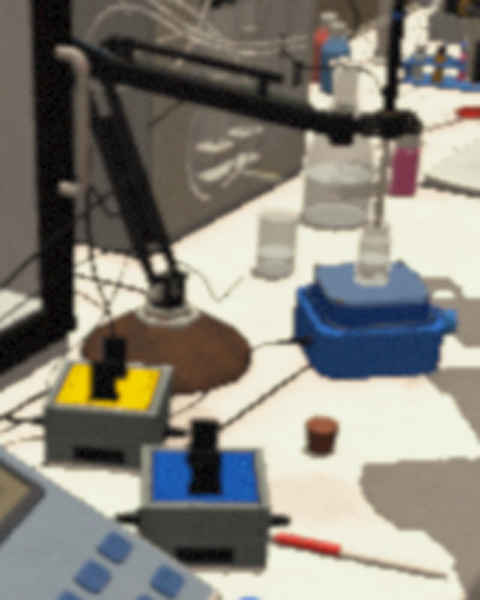

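```bash
python3 - <<'E'
from h import *
t=viewer.read_camera("top");s=viewer.read_camera("side")
for n,a,b in [("ph+x-y",(364,152),(265,203)),("ph+x+y",(274,127),(212,243)),("ph-x+y",(240,260),(303,310)),("ph-x-y",(318,280),(362,268)),
 ("bottlecap",(208,156),(218,302)),("green1",(192,152),(203,321)),("green2",(132,236),(300,378)),("green3",(80,203),(242,440)),
 ("lamp base piv",(540,255),(345,167)),("lamp elbow",(635,178),(318,90)),("lamp bar end",(622,372),(405,112)),("elbow alt",(622,200),(318,90)),
 ("ytabL",(436.5,230),(328,184)),("ytabR",(460,234),(325,190))]:
    p,r=tri(t,a,s,b);print(n,p.round(3),round(r,3))
# tabs in top view
g=cv2.cvtColor(t["image"],cv2.COLOR_RGB2HSV)[:,:,2]
m=np.zeros(g.shape,np.uint8);cv2.drawContours(m,[cv2.convexHull(mask(t,*YEL,9))],-1,255,-1);m=cv2.erode(m,np.ones((3,3)));m&=(g<70).astype(np.uint8)*255
n,_,st,ce=cv2.connectedComponentsWithStats(m)
for i in range(1,n):
    if st[i,4]>15:print(st[i],ce[i],onz(t,ce[i],.08).round(4))
st=robot.observe();print(st["tool_pos"],st["tool_rot"])
E
```

```text
ph+x-y [0.688 0.044 0.136] 0.022
ph+x+y [0.747 0.221 0.134] 0.005
ph-x+y [0.529 0.296 0.037] 0.063
ph-x-y [0.457 0.131 0.027] 0.008
bottlecap [0.698 0.358 0.103] 0.003
green1 [0.712 0.395 0.092] 0.0
green2 [0.535 0.501 0.092] 0.003
green3 [0.595 0.609 0.101] 0.004
lamp base piv [ 0.514 -0.307  0.077] 0.001
lamp elbow [ 0.599 -0.361  0.286] 0.006
lamp bar end [ 0.329 -0.348  0.233] 0.039
elbow alt [ 0.581 -0.34   0.286] 0.028
ytabL [ 0.549 -0.096  0.119] 0.005
ytabR [ 0.557 -0.153  0.073] 0.004
[433 223  10  17 130] [437.56923077 232.06153846] [ 0.5563 -0.1069  0.08  ]
[455 227  12  16 156] [460.42307692 234.57051282] [ 0.5521 -0.1519  0.08  ]
[ 0.18288789 -0.49209209  0.40450791] [-3.14115875e+00 -6.16874697e-05  3.55789838e-01]
```

The top crop shows both covers: the yellow one has tabs at about (437,232) and (460,234) and is turned about -6°. The side crop shows the lamp arm crossing above the area beside the yellow housing, from elbow (318,90) to end (420,110). I'll check the lamp's extent before swinging past it.

```bash
python3 - <<'E'
import cv2
a=cv2.imread("pics/top0.png")[150:430,480:640];b=cv2.imread("pics/side0.png")[0:210,290:480]
a=cv2.resize(a,None,fx=2.14,fy=2.14,interpolation=cv2.INTER_CUBIC);b=cv2.resize(b,None,fx=2.35,fy=2.35)
b=cv2.resize(b,(446,493));a=cv2.resize(a,(342,599));b=cv2.copyMakeBorder(b,0,106,0,0,0);cv2.imwrite("pics/lamp.png",cv2.hconcat([a,b]))
E
```

```text
(no output)
```

View pics/lamp.png

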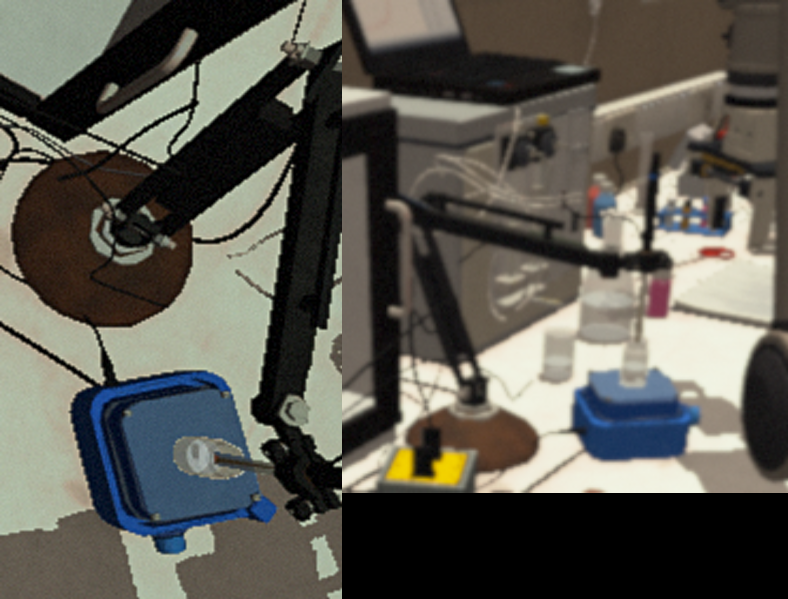

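The right end of the electrode arm carries an upright rod, roughly at (0.30,-0.35) and reaching z of about 0.4. I'll raise well above it before swinging over.

```bash
python3 drive.py '[[0,0,-0.04,0,0,0],[0,0,-0.04,0,0,0],[0,0,-0.04,0,0,0],[0,0,-0.04,0,0,0],[0,0,-0.04,0,0,0],[0,0,-0.04,0,0,0]]' 0.09 30; python3 - <<'E'
from h import *
s=robot.observe();print(s["tool_pos"],s["tool_rot"],s["qpos"].round(3) if hasattr(s["qpos"],"round") else s["qpos"])
t=viewer.read_camera("top");c=viewer.read_camera("side")
for a in[(622,370),(618,372),(626,372)]:
  for n,b in [("clamp",(421,111))]:
    print(n,a,tri(t,a,c,b))
# rod top if at same xy: solve z from side ray at clamp y
p,_=tri(t,(622,370),c,(421,111));o,d=ray(c,423,64);k=(p[1]-o[1])/d[1];print("rodtop",o+d*k)
E
```

```text
time: 0.8
tool_pos: [0.1828, -0.4914, 0.6469]
tool_rot: [3.141, 0.0, 0.356]
contact_force: [-0.1, -0.7, 0.4]
opening: 0.09
grip_force: 0.0
[ 0.18275948 -0.49136438  0.64688697] [3.14105437e+00 3.16071096e-05 3.55860891e-01] [-1.361  0.289  0.952  0.     1.9   -0.146]
clamp (622, 370) (array([ 0.30876816, -0.3436723 ,  0.23800149]), np.float64(0.008235953629272054))
clamp (618, 372) (array([ 0.30771626, -0.33640076,  0.24000718]), np.float64(0.004418892884286688))
clamp (626, 372) (array([ 0.30685878, -0.3508202 ,  0.23591618]), np.float64(0.006143376595099833))
rodtop [ 0.31249226 -0.3436723   0.36367913]
```

```bash
python3 drive.py '[[0.034,-0.0148,0,0,0,0],[0.034,-0.0148,0,0,0,0],[0.034,-0.0148,0,0,0,0],[0.034,-0.0148,0,0,0,0],[0.034,-0.0148,0,0,0,0],[0.034,-0.0148,0,0,0,0],[0.034,-0.0148,0,0,0,0],[0.034,-0.0148,0,0,0,0]]' && python3 drive.py '[[0.034,-0.0148,0,0,0,0],[0.034,-0.0148,0,0,0,0],[0.034,-0.0148,0,0,0,0],[0.034,-0.0148,0,0,0,0],[0.034,-0.0148,0,0,0,0],[0.034,-0.0148,0,0,0,0]]' && python3 drive.py '[[0,0,0.04,0,0,0.115],[0,0,0.04,0,0,0.115],[0,0,0.04,0,0,0.115],[0,0,0.04,0,0,0.112],[0,0,0.04,0,0,0],[0,0,0.04,0,0,0]]'
```

```text
time: 1.57
tool_pos: [0.3976, -0.2848, 0.6445]
tool_rot: [-3.141, 0.0, 0.356]
contact_force: [0.2, -0.4, -0.4]
opening: 0.0901
grip_force: 0.0
time: 2.07
tool_pos: [0.558, -0.1304, 0.6444]
tool_rot: [-3.142, 0.0, 0.356]
contact_force: [0.2, -0.1, 0.1]
opening: 0.09
grip_force: 0.0
time: 2.57
tool_pos: [0.5564, -0.1317, 0.4027]
tool_rot: [3.142, 0.0, -0.102]
contact_force: [1.0, -1.0, 0.4]
opening: 0.09
grip_force: 0.0
```

```bash
python3 drive.py '[[0,0,0.035,0,0,0],[0,0,0.035,0,0,0],[0,0,0,0,0,0]]'; python3 - <<'E'
from h import *
s=viewer.read_camera("side");t=viewer.read_camera("top")
print(rect(s,mask(s,*YEL,9),.059))
a=cv2.resize(s["image"][70:250,250:410,::-1],(533,600),interpolation=cv2.INTER_CUBIC)
cv2.imwrite("pics/d.png",a)
E
```

```text
time: 2.82
tool_pos: [0.555, -0.1314, 0.3275]
tool_rot: [-3.138, 0.013, -0.101]
contact_force: [-1.1, 1.0, -0.1]
opening: 0.0901
grip_force: 0.0
((554.5310668945312, -133.01205444335938), (78.88164520263672, 77.35233306884766), 84.84745788574219)
```

View pics/d.png

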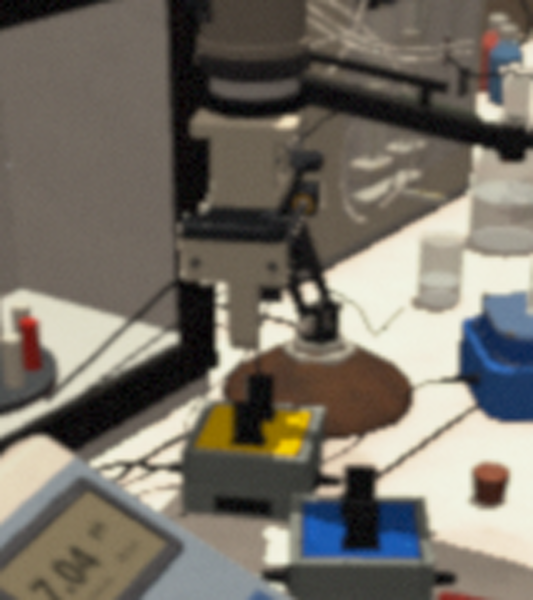

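The gripper hangs directly over the yellow cover's tabs and clears the lamp. I'll descend to grip height, TCP z 0.243.

```bash
python3 drive.py '[[0,0,0.021,0,0,0],[0,0,0.021,0,0,0],[0,0,0.021,0,0,0],[0,0,0.021,0,0,0],[0,0,0,0,0,0],[0,0,0,0,0,0]]'; python3 - <<'E'
from h import *
s=viewer.read_camera("side");t=viewer.read_camera("top")
s0=robot.observe();print(s0["tool_pos"],s0["tool_rot"],s0["contact_force"])
cv2.imwrite("pics/e.png",cv2.resize(s["image"][120:250,270:400,::-1],(600,600),interpolation=cv2.INTER_CUBIC))
E
```

```text
time: 3.42
tool_pos: [0.5577, -0.1324, 0.2526]
tool_rot: [3.141, -0.002, -0.101]
contact_force: [-0.1, 0.4, 0.8]
opening: 0.09
grip_force: 0.0
[ 0.55791111 -0.13249725  0.25348372] [ 3.14029539 -0.00453363 -0.10122813] [0.2842787  0.5091842  0.29817972]
```

View pics/e.png

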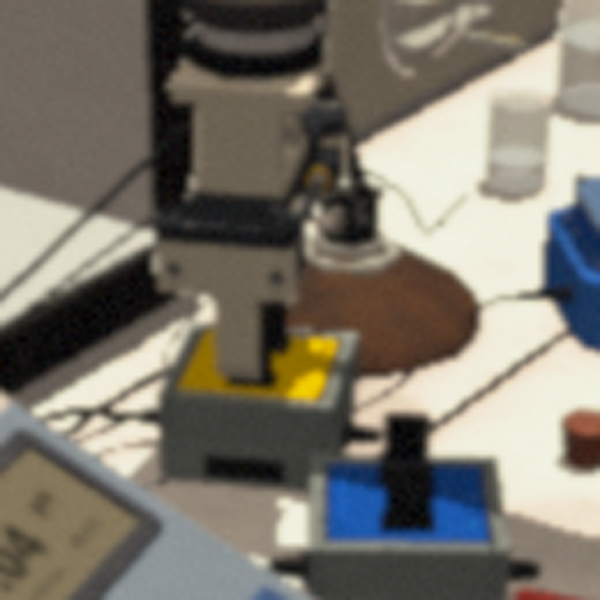

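```bash
python3 - <<'E'
from h import *
im=cv2.imread("pics/side0.png")[:,:,::-1]
s=viewer.read_camera("side")
g=im.max(2)
for r in range(180,206,2): 
    c=np.where(g[r,310:345]<60)[0]+310; print(r,c.min() if len(c) else 0,c.max() if len(c) else 0,end=' | ')
print()
P=np.linalg.inv(s["pose"])
def proj(p):
    q=P[:3,:3]@p+P[:3,3];return np.array([s["fx"]*q[0]/q[2]+s["cx"],s["fy"]*q[1]/q[2]+s["cy"]]).round(1)
R=np.array([[np.cos(-.101),-np.sin(-.101)],[np.sin(-.101),np.cos(-.101)]])
for cx,cy in [(.556,-.132),(.552,-.132)]:
  for n,y in(("near",.0255),("far",-.0255)):
    for x in(-.012,.012): 
        q=R@[x,y];print(cx,n,x,proj(np.array([cx+q[0],cy+q[1],.095])),proj(np.array([cx+q[0],cy+q[1],.06])))
o=robot.observe();print(o["tool_pos"],o["tool_rot"])
q=R@[0,.05];print("finger tip pred",[proj(np.array([.5575+q[0]+R[0,0]*w,-.1325+q[1]+R[1,0]*w,.075])) for w in(-.0095,.0095)])
E
```

```text
180 310 312 | 182 310 331 | 184 324 331 | 186 324 331 | 188 324 331 | 190 322 331 | 192 321 331 | 194 321 331 | 196 321 327 | 198 321 327 | 200 321 327 | 202 321 327 | 204 0 0 | 
0.556 near -0.012 [328.2 190.8] [328.2 203. ]
0.556 near 0.012 [319. 190.] [319.1 202.2]
0.556 far -0.012 [331.7 182.5] [331.6 194.4]
0.556 far 0.012 [322.8 181.8] [322.9 193.7]
0.552 near -0.012 [329.7 190.9] [329.7 203. ]
0.552 near 0.012 [320.5 190.1] [320.7 202.2]
0.552 far -0.012 [333.2 182.6] [333.1 194.4]
0.552 far 0.012 [324.3 181.9] [324.4 193.7]
[ 0.55780245 -0.13244214  0.25335434] [ 3.14032594 -0.00448771 -0.10127838]
finger tip pred [array([324.9, 201.9]), array([317.5, 201.2])]
```

The finger sits beside the near tab, about 3 mm too far in +x, so I'll correct that and go down the remaining 10 mm.

```bash
python3 drive.py '[[-0.003,0,0.005,0,0,0],[0,0,0.005,0,0,0],[0,0,0,0,0,0],[0,0,0,0,0,0],[0,0,0,0,0,0]]'
```

```text
time: 3.98
tool_pos: [0.554, -0.1318, 0.2407]
tool_rot: [3.142, 0.0, -0.101]
contact_force: [-0.0, 0.6, -0.2]
opening: 0.0899
grip_force: 0.0
```

```bash
python3 drive.py '[[0,0,-0.002,0,0,0],[0,0,0,0,0,0],[0,0,0,0,0,0],[0,0,0,0,0,0],[0,0,0,0,0,0],[0,0,0,0,0,0],[0,0,0,0,0,0],[0,0,0,0,0,0]]' 0.03 30;python3 drive.py '[[0,0,0,0,0,0],[0,0,0,0,0,0],[0,0,0,0,0,0],[0,0,0,0,0,0]]'
```

```text
time: 4.65
tool_pos: [0.554, -0.1319, 0.2429]
tool_rot: [3.141, -0.0, -0.101]
contact_force: [0.1, -0.2, 1.2]
opening: 0.0413
grip_force: 6.0
time: 4.98
tool_pos: [0.554, -0.1323, 0.2433]
tool_rot: [3.14, -0.001, -0.101]
contact_force: [-2.3, -4.8, 5.6]
opening: 0.036
grip_force: 30.0
```

Both tabs are at their stops, with opening 36 mm and grip 30 N. I'll lift straight up, gently at first.

```bash
python3 drive.py '[[0,0,-0.006,0,0,0],[0,0,-0.008,0,0,0],[0,0,-0.01,0,0,0],[0,0,-0.012,0,0,0],[0,0,-0.014,0,0,0],[0,0,-0.02,0,0,0],[0,0,0,0,0,0]]'; python3 - <<'E'
from h import *
s=viewer.read_camera("side")
cv2.imwrite("pics/f.png",cv2.resize(s["image"][100:250,260:410,::-1],(600,600),interpolation=cv2.INTER_CUBIC))
E
```

```text
time: 5.57
tool_pos: [0.5548, -0.1316, 0.317]
tool_rot: [3.141, -0.007, -0.101]
contact_force: [0.3, -0.5, -1.0]
opening: 0.0362
grip_force: 30.0
```

View pics/f.png

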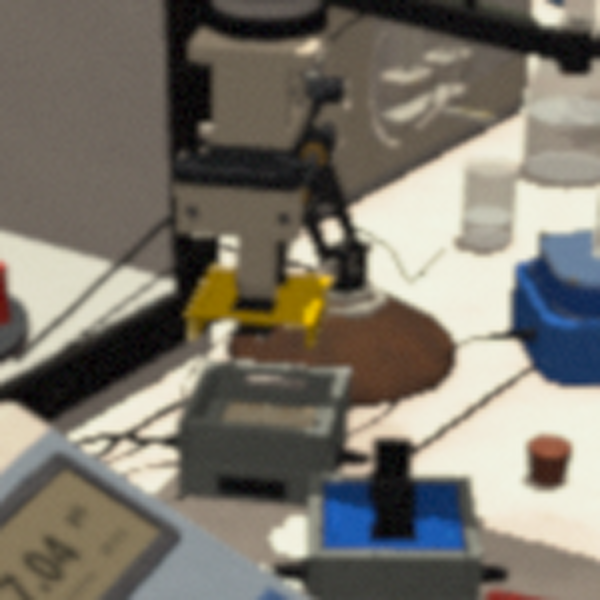

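The cover is lifted clear and still held at about (258,300) in the crop, and the housing stayed in place. The green box's edge is near the tray, so I'll place the cover turned about 90° so that the long gripper body clears it. Next I raise and carry.

```bash
python3 drive.py '[[0,0,-0.02,0,0,0],[0,0,-0.035,0,0,0],[0,0,-0.035,0,0,0],[0,0,-0.03,0,0,0],[0,0,-0.01,0,0,0],[-0.0015,-0.017,0,0,0,0],[-0.003,-0.034,0,0,0,0],[-0.003,-0.034,0,0,0,0]]' && python3 drive.py '[[-0.003,-0.034,0,0,0,0],[-0.003,-0.034,0,0,0,0],[-0.003,-0.034,0,0,0,0],[-0.003,-0.034,0,0,0,0],[-0.003,-0.034,0,0,0,0],[-0.003,-0.034,0,0,0,0],[-0.003,-0.034,0,0,0,0],[-0.003,-0.034,0,0,0,0]]' && python3 drive.py '[[-0.003,-0.034,0,0,0,0],[-0.003,-0.034,0,0,0,0],[-0.003,-0.034,0,0,0,0],[-0.003,-0.034,0,0,0,0],[-0.0015,-0.015,0,0,0,0],[0,0,0,0,0,-0.06],[0,0,0,0,0,-0.115],[0,0,0,0,0,-0.115]]' && python3 drive.py '[[0,0,0,0,0,-0.115],[0,0,0,0,0,-0.115],[0,0,0,0,0,-0.115],[0,0,0,0,0,-0.115],[0,0,0,0,0,-0.115],[0,0,0,0,0,-0.115],[0,0,0,0,0,-0.115],[0,0,0,0,0,-0.115]]' && python3 drive.py '[[0,0,0,0,0,-0.115],[0,0,0,0,0,-0.115],[0,0,0,0,0,-0.115],[0,0,0,0,0,-0.09],[0,0,0,0,0,-0.03],[0,0,0,0,0,0],[0,0,0,0,0,0]]'
```

```text
time: 6.28
tool_pos: [0.5548, -0.0461, 0.441]
tool_rot: [-3.141, 0.002, -0.104]
contact_force: [-0.1, 0.6, -1.6]
opening: 0.0364
grip_force: 30.0
time: 6.95
tool_pos: [0.5582, 0.2285, 0.4408]
tool_rot: [3.141, 0.003, -0.101]
contact_force: [-0.1, 0.1, -0.7]
opening: 0.0361
grip_force: 30.0
time: 7.62
tool_pos: [0.5602, 0.3791, 0.44]
tool_rot: [3.141, 0.004, 0.196]
contact_force: [-0.0, -1.3, -0.3]
opening: 0.036
grip_force: 30.0
time: 8.28
tool_pos: [0.5604, 0.3784, 0.4403]
tool_rot: [-3.139, 0.003, 1.115]
contact_force: [0.3, 0.3, -1.9]
opening: 0.0361
grip_force: 30.0
time: 8.87
tool_pos: [0.5604, 0.3783, 0.441]
tool_rot: [-3.139, 0.001, 1.573]
contact_force: [0.4, 0.0, -1.2]
opening: 0.0357
grip_force: 30.0
```

```bash
python3 drive.py '[[-0.002,0,0.02,0,0,0],[0,0,0.035,0,0,0],[0,0,0.035,0,0,0],[0,0,0.035,0,0,0],[0,0,0.03,0,0,0],[0,0,0.015,0,0,0],[0,0,0,0,0,0],[0,0,0,0,0,0]]'; python3 - <<'E'
from h import *
s=viewer.read_camera("side");t=viewer.read_camera("top")
z=robot.observe()["tool_pos"][2]-.2433+.036+.023
for c in (s,t): print(rect(c,mask(c,*YEL,9),z))
a=s["image"][220:400,190:370,::-1];b=t["image"][130:280,130:280,::-1]
cv2.imwrite("pics/g.png",cv2.hconcat([cv2.resize(a,(400,400)),cv2.resize(b,(400,400))]))
E
```

```text
time: 9.53
tool_pos: [0.5604, 0.3761, 0.2717]
tool_rot: [-3.14, 0.001, 1.573]
contact_force: [0.6, 0.4, 0.1]
opening: 0.036
grip_force: 30.0
((557.3792724609375, 391.8912353515625), (95.47349548339844, 71.31682586669922), 89.20491790771484)
((561.0611572265625, 364.9473876953125), (74.21976470947266, 45.94321823120117), 2.2002079486846924)
```

View pics/g.png

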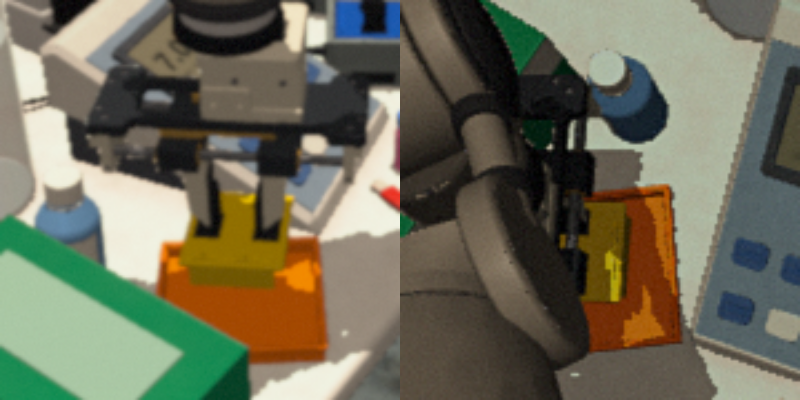

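The cover hangs over the tray at about (240,240) in the left crop, level, with clearance to the bottle and the green box. I'll lower it slowly.

```bash
python3 drive.py '[[0,0,0.015,0,0,0],[0,0,0.015,0,0,0],[0,0,0.012,0,0,0],[0,0,0.008,0,0,0],[0,0,0.004,0,0,0],[0,0,0,0,0,0],[0,0,0,0,0,0]]'; python3 drive.py '[[0,0,0.002,0,0,0],[0,0,0.002,0,0,0],[0,0,0,0,0,0],[0,0,0,0,0,0]]'
```

```text
time: 10.22
tool_pos: [0.5607, 0.3763, 0.2193]
tool_rot: [3.141, -0.0, 1.574]
contact_force: [-0.2, -0.4, -0.9]
opening: 0.0359
grip_force: 30.0
time: 10.55
tool_pos: [0.5605, 0.3762, 0.2148]
tool_rot: [3.141, 0.0, 1.574]
contact_force: [0.4, -0.5, -0.2]
opening: 0.0361
grip_force: 30.0
```

```bash
python3 drive.py '[[0,0,0.002,0,0,0],[0,0,0,0,0,0],[0,0,0,0,0,0]]'; python3 drive.py '[[0,0,0.001,0,0,0],[0,0,0,0,0,0],[0,0,0,0,0,0]]';python3 drive.py '[[0,0,0.001,0,0,0],[0,0,0,0,0,0],[0,0,0,0,0,0]]'
```

```text
time: 10.8
tool_pos: [0.5605, 0.3761, 0.2125]
tool_rot: [-3.141, 0.0, 1.574]
contact_force: [-0.2, 0.0, -0.6]
opening: 0.0358
grip_force: 30.0
time: 11.05
tool_pos: [0.5605, 0.3761, 0.2116]
tool_rot: [-3.141, 0.0, 1.574]
contact_force: [0.1, 0.1, -0.4]
opening: 0.0359
grip_force: 30.0
time: 11.3
tool_pos: [0.5605, 0.3762, 0.2113]
tool_rot: [3.141, -0.0, 1.574]
contact_force: [-1.8, -1.3, 3.5]
opening: 0.036
grip_force: 30.0
```

The cover touched down with 3.5 N upward at the expected height. I'll release it and retreat straight up.

```bash
python3 drive.py '[[0,0,0,0,0,0],[0,0,0,0,0,0],[0,0,0,0,0,0],[0,0,0,0,0,0],[0,0,0,0,0,0],[0,0,0,0,0,0],[0,0,0,0,0,0],[0,0,0,0,0,0]]' 0.08; python3 drive.py '[[0,0,-0.01,0,0,0],[0,0,-0.02,0,0,0],[0,0,-0.03,0,0,0],[0,0,-0.04,0,0,0],[0,0,-0.04,0,0,0],[0,0,-0.04,0,0,0],[0,0,-0.03,0,0,0],[0,0,0,0,0,0]]'; python3 - <<'E'
from h import *
s=viewer.read_camera("side");t=viewer.read_camera("top")
print(rect(s,mask(s,*YEL,9),.027),rect(s,mask(s,*ORG),.018),rect(t,mask(t,*BLU,9),.059))
a=s["image"][220:400,190:370,::-1];b=s["image"][150:280,280:410,::-1]
cv2.imwrite("pics/i.png",cv2.hconcat([cv2.resize(a,(400,400)),cv2.resize(b,(400,400))]))
E
```

```text
time: 11.97
tool_pos: [0.5604, 0.3762, 0.2104]
tool_rot: [-3.141, 0.0, 1.574]
contact_force: [-0.5, -0.3, -0.0]
opening: 0.0789
grip_force: 0.0
time: 12.63
tool_pos: [0.5605, 0.3762, 0.4303]
tool_rot: [3.128, -0.007, 1.574]
contact_force: [-0.1, 0.5, 0.7]
opening: 0.0801
grip_force: 0.0
((558.5889892578125, 388.32489013671875), (73.48715209960938, 96.08219909667969), 0.45516237616539) ((559.3946533203125, 383.5293273925781), (128.7316131591797, 127.69561004638672), 7.326258659362793) ((468.4652404785156, 16.59230613708496), (80.52344512939453, 76.30586242675781), 3.192762851715088)
```

View pics/i.png

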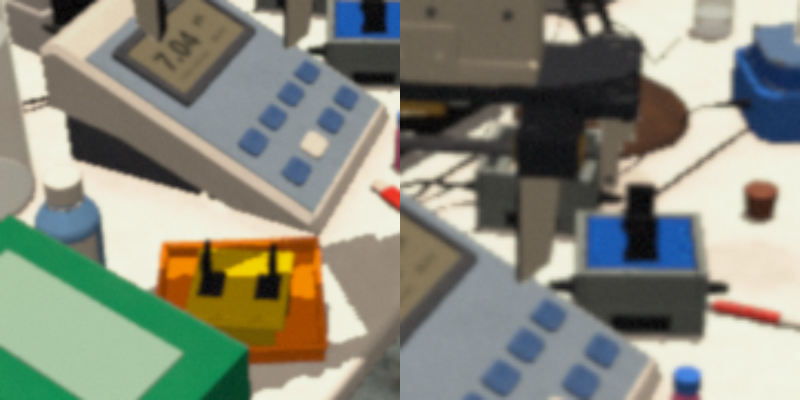

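The cover stands flat in the tray with its tabs up, at about (240,295) in the left crop. The blue cover is still clipped on and both housings are standing. The robot is clear, so I'll hand in.

```bash
python3 -c "
from cell import robot, viewer, ticket
print(ticket.hand_in())"
```

```text
the job is handed in; nothing more can be done
None
```

I released the yellow cover, lifted it off and set it right way up in the orange tray. Both housings still stand, the blue cover is still clipped on, and the job was handed in at about 13 s.

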